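# Hang the hooked lamp from the suspension hanger

### The arm

A 6-joint arm with a two-finger parallel gripper is mounted at the origin on the work surface. World frame = base frame: x ahead of the robot, y to its left, z up, the work surface at z = 0. Lengths are in m, angles in rad, forces in N, time in s.
With the tool pointing down it reaches from about 0.425 to 1.125 m from the base axis. Payload 14.9 kg.
Tool frame: the origin (TCP) lies midway between the tips of the shut fingers; the grasp point (between the pads) lies 19 mm behind it; z points along the fingers, y is the direction in which the jaws open and shut (so a half turn about z gives the same grasp; the last joint's range is limited). The gripper opens to 91 mm and grips with 3 to 60 N. Pads are 32 mm wide; open, the fingers measure 118 mm over their backs; the gripper's body (76 mm by 178 mm) begins 60 mm behind the grasp point.
Start: joints at [1.07, 0.379, 1.734, -0, 1.028, -0.033], TCP at [0.316, 0.625, 0.214] pointing down, gripper open.
Joint ranges: [-2.77, 2.77], [-0.74, 2.19], [0, 2.66], [-1.06, 4.2], [0.31, 2.87], [-3.08, 3.08]. Speed limits (rad/s): [1.89, 1.89, 2.39, 3.14, 3.14, 3.14].

### API

Orientations are given as a 3x3 rotation matrix whose columns are the frame's x, y, z axes.
In Python, from workcell import r gives the robot as it stands.
- The arm moves only by the tool servo_tool, never from a script. Its argument "commands" is a list of rows, each an object with "translation": the shift along the tool's x, y, z in cm, a list of three; "twist": the turn, a rotation vector about the tool's x, y, z in degrees, a list of three; "hand": the opening, from 0 (shut) to 1 (fully open). A call has 1 to 8 rows; each row is the pose to reach, as a shift and turn from the pose measured when the call began, along the tool's axes at that moment; what a row does not reach only later rows make up. A row lasts 1/12 s, in which the tool goes at most 41.7 mm and 7.16 degrees, less where a joint would pass 70% of its speed; a pose out of reach is approached as far as the arm can. A call with a gripper value outside its range is refused whole. The fingers move at their own pace and stop on an object; the grip force is fixed at half the most. Time passes only in rows, so rows that repeat a pose let the fingers close. It gives the time, the measured TCP pose, the force and the opening at its end, in the units of the state.
- r.observe(): the state, without advancing time (a new reading comes with each control period).
- r.snapshot(name): name is "side" or "top" or "wrist"; returns a dict with "img" (420x560x3 uint8, red, green, blue), "fx", "fy", "cx", "cy" (pixels), "extrinsics" (4x4, takes a point from camera to world coordinates). Camera axes: x right, y down, z forward; pixel columns grow to the right and rows downward; lengths in m; the calibration is good to about 2 mm. A picture is of the moment at which its call begins. There is no depth.
- r.finish_job(): hands the job in, once; it reports no verdict.
The state is a dict: "time_s": time; "joints": joint angles; "dq": joint speeds; "joint_torque": joint torques, N m; "tool_pos": TCP position; "ee_rot": TCP orientation; "ft_force": force on the tool from outside, world axes, zero at the start; "torque": the same for the moment, N m; "width": opening from 0.0 (shut) to 1.0 (fully open).
Only numpy, scipy, OpenCV 4.12 (cv2) and the standard library are available. Lean on these libraries where they do the work, as an engineer would, in place of code of your own. Each camera call takes 0.05 s, during which the arm holds its last target.

### The job

A suspension hanger with an open rectangular loop at its lower end already hangs on the test rail. Take the linear lamp that has the open strap hook on its back and hang it by that hook on the bottom bar of the hanger's loop, so that it hangs free and roughly level below the hanger with the hanger still on the rail. Leave the lamp with the closed ring and the plain strap on the rail where they are.

Things in the scene. Friction and masses are not known exactly. Their poses are not given: they have to be found in the camera images.
- lamp: Lamp to hang: straight aluminium bar 220 long (x), 40 wide (y), 40 high, 170 g. Origin: middle of its underside, z up. A steel strap hook 20 wide, 4 thick rises from its back, an upside-down U: stem at x -19 to -15, flat crook with underside at z 120, free tip at x 15 to 19 reaching down to z 92. The tip side (+x) faces away from the robot. Grip it across its width near x -80, clear of the hook.
- hanger: Hangs loose on the test rail: a strap with an upright rectangular loop of 10 thick round bar at its lower end. Origin: centre of the loop's bottom bar, 205 above the bench; y along that bar, z up, x away from the robot. Loop opening 104 (y) by 80 high. 350 g, swings if pushed. Rail: fixed bar along y, 365 high, carried by one post 40 square, 400 high, at its +y end, 100 or more from the hanger; -y end free.
- lamp_eye: Bystander, about 150 beside the lamp: same body (220 x 40 x 40) but with a closed wire ring, 44 across, standing on its back instead of the open hook; 83 high in all. Origin: middle of its underside, x along it.
- strap: Bystander: a plain straight strap, 40 wide, hooked over the same rail about 140 beside the hanger, without a loop. Origin: its lower end, 205 above the bench; y along the rail, z up.
Not all that is in view belongs to the job. What is shaped like the lamp but turquoise is not meant.

How it is judged:
At the end, for the whole second after the job is handed in: The loop's bottom bar lies inside the lamp's hook, within 12 mm of the crook, and carries the lamp's weight; the lamp's underside is over 60 mm above the bench; lamp and hanger are upright within 15 degrees and slower than 60 mm/s; the hanger still hangs on the rail (x of hanger in the frame of lamp between -0.017 and 0.017 m and z of hanger in the frame of lamp between 0.105 and 0.122 m and y of lamp in the frame of hanger between -0.07 and 0.07 m and contact force between lamp and hanger above 0.6 N and height (world z) of lamp above 0.06 m and height (world z) of hanger above 0.185 m and angle between each of lamp, hanger's own z axis and vertical below 0.26 rad and linear speed of each of lamp, hanger below 0.06 m/s); the robot touches nothing.
It fails at once if the lamp with the closed ring is moved by more than 40 mm (distance of lamp_eye from where it was at the start of the episode above 0.04 m).
It fails at once if the plain strap is moved by more than 50 mm (distance of strap from where it was at the start of the episode above 0.05 m).
It also fails if it takes over 45 s, if anything falls off the work surface, if the arm or the gripper's body presses on something with over 40 N, if the wrist force passes 120 N, or if a joint passes its speed limit or range.

## Working session

There is one attempt and no reset: what is moved stays moved. The work goes in short steps, Python scripts to look and compute and a tool call to move; the robot and the scene stay as the last step left them, time stands still between calls to the robot, and variables do not carry over. Pictures are saved under pics/ and viewed, and the job is handed in when it is done.

Besides the shell and the picture viewer there is one more tool, called as name(argument=value, ...) on one line, values as JSON. servo_tool: Moves the arm, as the interface text tells. Its arguments: {"type":"object","properties":{"commands":{"type":"array","items":{"type":"object","properties":{"translation":{"type":"array","items":{"type":"number"}},"twist":{"type":"array","items":{"type":"number"}},"hand":{"type":"number"}}}}},"required":["commands"]}

```bash
mkdir -p pics; ls
python3 - <<'E'
from workcell import r
import cv2,numpy as np
np.set_printoptions(precision=4,suppress=True)
for n in ["side","top","wrist"]:
    s=r.snapshot(n); cv2.imwrite(f"pics/{n}0.png",s["img"][:,:,::-1]); print(n,s["fx"],s["fy"],s["cx"],s["cy"]); print(s["extrinsics"])
o=r.observe(); print(o)
E
```

```text
pics
side 525.6767568673255 525.6767568673255 285.21838952258474 198.27909328601854
[[ 0.8647 -0.3079  0.3969  0.0353]
 [-0.5023 -0.5192  0.6915 -0.8444]
 [-0.0068 -0.7973 -0.6036  0.8037]
 [ 0.      0.      0.      1.    ]]
top 427.4871965613076 427.4871965613076 282.7370031942591 208.75701136208795
[[-0.0005 -0.9926  0.1214  0.3555]
 [-1.      0.0001 -0.0032 -0.0726]
 [ 0.0032 -0.1214 -0.9926  1.2006]
 [ 0.      0.      0.      1.    ]]
wrist 336.9492394148938 336.9492394148938 281.35802346677826 206.43649610255224
[[ 0.4514  0.8547  0.2564  0.2424]
 [ 0.8923 -0.4319 -0.131   0.6604]
 [-0.0012  0.2879 -0.9577  0.3846]
 [ 0.      0.      0.      1.    ]]
{'time_s': 0.15, 'joints': array([ 1.0697,  0.3793,  1.7346,  0.    ,  1.0285, -0.0333]), 'dq': array([ 0.0005, -0.0007, -0.002 ,  0.0016, -0.0031, -0.0001]), 'joint_torque': array([ -0.0013, -76.4109, -43.4658,   0.065 ,   0.041 ,  -0.0001]), 'tool_pos': array([0.3155, 0.6245, 0.2135]), 'ee_rot': array([[-0.8926,  0.4509, -0.0004],
       [ 0.4509,  0.8926, -0.0007],
       [ 0.    , -0.0008, -1.    ]]), 'ft_force': array([-0.3318, -0.0058, -1.1276]), 'torque': array([-0.0454,  0.0093,  0.009 ]), 'width': 0.9970516284142735}
```

View pics/side0.png

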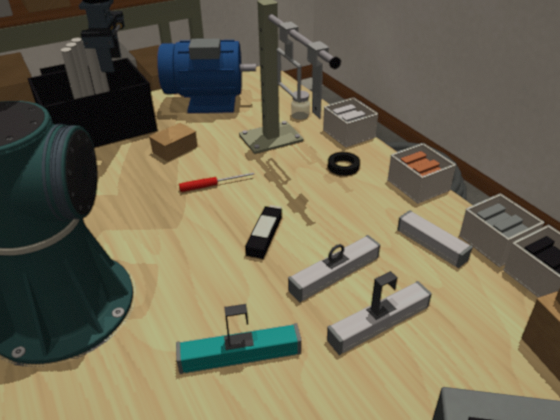

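View pics/top0.png

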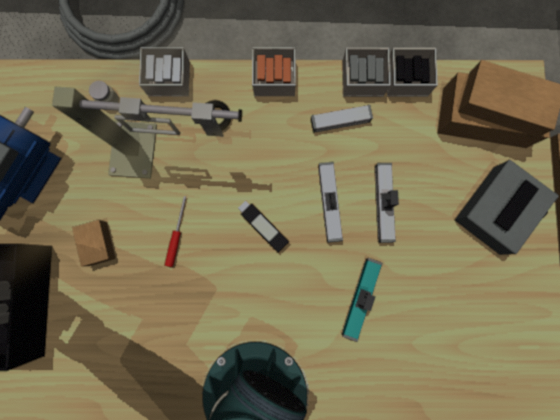

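View pics/wrist0.png

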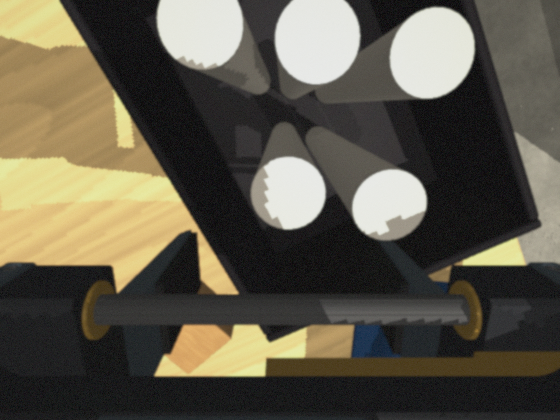

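The top view shows the lamp to hang at (386,203) with its hook at (390,199). The ring lamp is at (331,203), the hanger with loop at about (130–150,115), and the plain strap at (203,112). I'll zoom in to check these.

Run:
```python
import cv2,numpy as np
t=cv2.imread("pics/top0.png"); s=cv2.imread("pics/side0.png")
cv2.imwrite("pics/z_top_h.png",cv2.resize(t[80:190,50:260],None,fx=3.8,fy=3.8,interpolation=cv2.INTER_CUBIC))
cv2.imwrite("pics/z_top_l.png",cv2.resize(t[150:255,310:410],None,fx=5.5,fy=5.5,interpolation=cv2.INTER_CUBIC))
cv2.imwrite("pics/z_side_h.png",cv2.resize(s[0:150,230:350],None,fx=4,fy=4,interpolation=cv2.INTER_CUBIC))
cv2.imwrite("pics/z_side_l.png",cv2.resize(s[225:355,280:440],None,fx=4.5,fy=4.5,interpolation=cv2.INTER_CUBIC))
```

```text
(no output)
```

View pics/z_top_h.png

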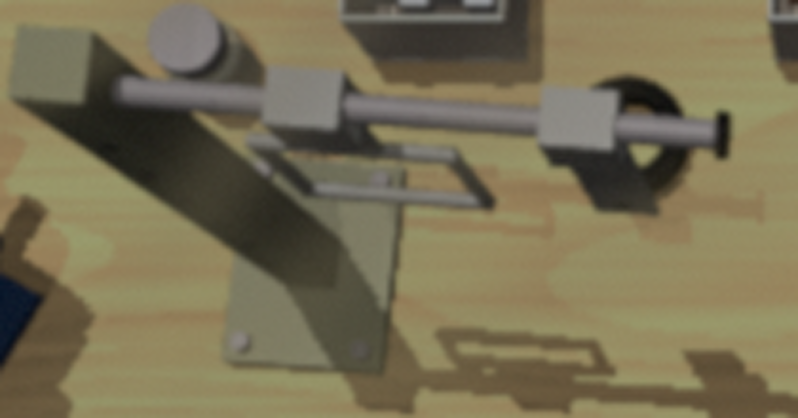

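View pics/z_side_h.png

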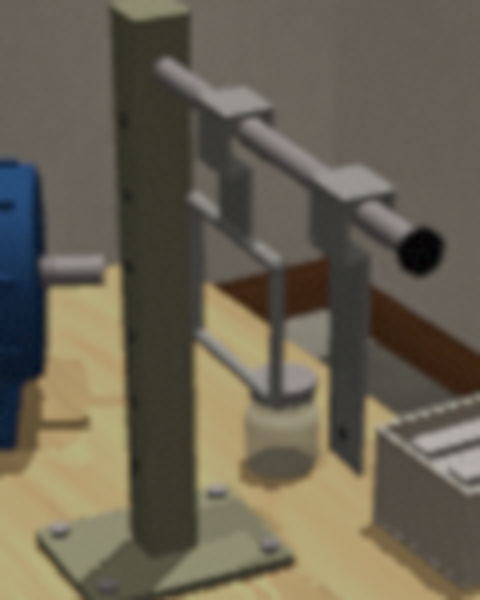

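View pics/z_top_l.png

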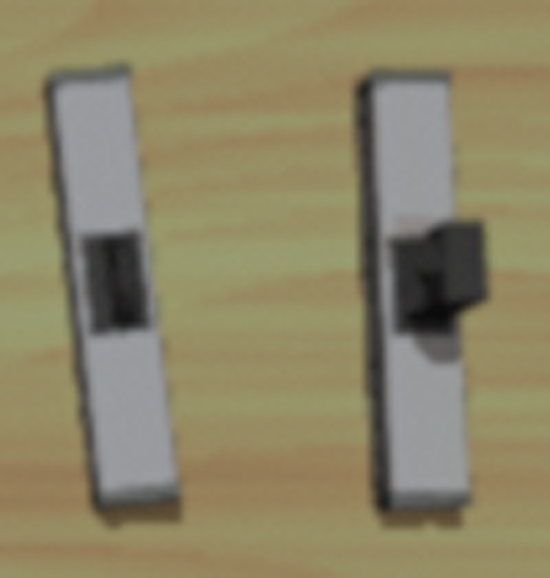

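View pics/z_side_l.png

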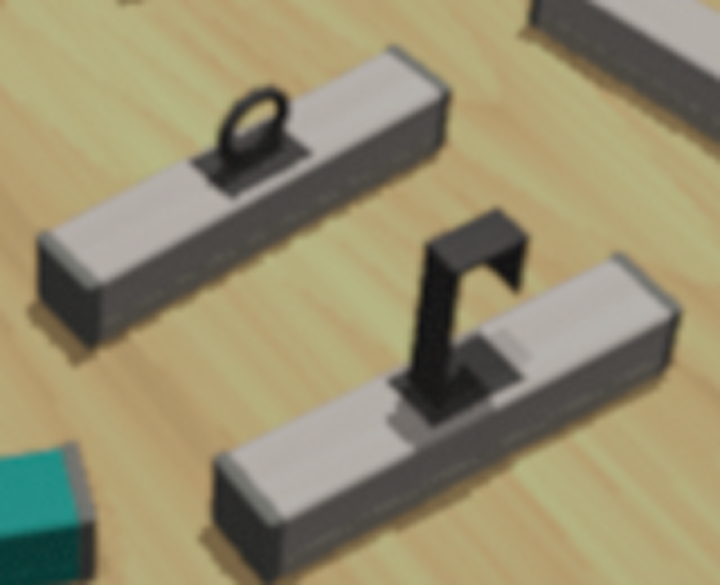

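```bash
cat > h.py <<'E'
from workcell import r
import cv2,numpy as np
np.set_printoptions(precision=4,suppress=True)
def cams():
    return {n:r.snapshot(n) for n in("side","top")}
def ray(s,p):
    E=np.array(s["extrinsics"]); d=E[:3,:3]@np.array([(p[0]-s["cx"])/s["fx"],(p[1]-s["cy"])/s["fy"],1]); return E[:3,3],d/np.linalg.norm(d)
def onz(s,p,z):
    o,d=ray(s,p); return o+d*(z-o[2])/d[2]
def onx(s,p,x,ax=0):
    o,d=ray(s,p); return o+d*(x-o[ax])/d[ax]
def tri(a,pa,b,pb):
    o1,d1=ray(a,pa);o2,d2=ray(b,pb)
    t=np.linalg.lstsq(np.c_[d1,-d2],o2-o1,rcond=None)[0]
    A=o1+t[0]*d1;B=o2+t[1]*d2; return (A+B)/2,np.linalg.norm(A-B)
def proj(s,P):
    E=np.array(s["extrinsics"]); q=E[:3,:3].T@(np.asarray(P)-E[:3,3]); return np.array([s["fx"]*q[0]/q[2]+s["cx"],s["fy"]*q[1]/q[2]+s["cy"]])
E
python3 - <<'E'
from h import *
c=cams(); S,T=c["side"],c["top"]
hsv=cv2.cvtColor(T["img"],cv2.COLOR_RGB2HSV)
roi=np.zeros(hsv.shape[:2],np.uint8); roi[158:250,372:400]=1
print(hsv[180,386],hsv[230,390],hsv[180,410])
m=((hsv[...,1]<40)&(hsv[...,2]>110)&(roi>0)).astype(np.uint8)
pts=np.argwhere(m)[:,::-1]
print(len(pts),pts.min(0),pts.max(0))
w=np.array([onz(T,p,0.04)[:2] for p in pts.astype(float)])
rect=cv2.minAreaRect(w.astype(np.float32)*1000); print(rect)
tl=lambda x,y:(310+(x+.5)/5.5-.5,150+(y+.5)/5.5-.5)
for q in [(373,75),(450,75),(468,500),(390,500)]: print(onz(T,tl(*q),.04))
ts=lambda x,y:(280+(x+.5)/4.5-.5,225+(y+.5)/4.5-.5)
print("side corners")
for q in [(615,257),(678,310),(275,522),(217,460)]: print(onz(S,ts(*q),.04))
th=lambda x,y:(50+(x+.5)/3.8-.5,80+(y+.5)/3.8-.5)
sh=lambda x,y:(230+(x+.5)/4-.5,(y+.5)/4-.5)
print("loop bot -y", tri(T,th(484,202),S,sh(276,390)), onz(T,th(484,202),.205))
print("loop bot +y", onz(T,th(312,188),.205))
print("loop top -y", tri(T,th(455,155),S,sh(277,265)),onz(T,th(455,155),.295))
print("rail end", tri(T,th(722,133),S,sh(420,250)),onz(T,th(722,133),.365))
print("rail at post",onz(T,th(118,89),.365), "post top",[onz(T,th(*q),.4) for q in[(92,38),(82,104),(20,25),(10,95)]])
print("strap cap",[onz(T,th(*q),.37) for q in[(540,90),(620,92),(540,147),(615,150)]])
print("strap low", tri(T,th(660,212),S,sh(360,470)),tri(T,th(600,208),S,sh(333,450)))
print("hook top corners", [onz(T,tl(*q),.124) for q in[(443,222),(483,222),(487,297),(445,310)]])
E
```

```text
[100   5 155] [100   5 155] [ 27  82 152]
789 [378 165] [394 239]
((517.1743774414062, -359.48602294921875), (205.47711181640625, 39.07323455810547), 1.0129235982894897)
[ 0.6247 -0.339   0.04  ]
[ 0.6247 -0.3778  0.04  ]
[ 0.4107 -0.38    0.04  ]
[ 0.4107 -0.3415  0.04  ]
side corners
[ 0.6235 -0.3395  0.04  ]
[ 0.6258 -0.3771  0.04  ]
[ 0.4123 -0.3808  0.04  ]
[ 0.4097 -0.3438  0.04  ]
loop bot -y (array([0.6593, 0.1745, 0.2146]), np.float64(0.00320087769097703)) [0.6607 0.1775 0.205 ]
loop bot +y [0.6698 0.2862 0.205 ]
loop top -y (array([0.6598, 0.1718, 0.2977]), np.float64(0.0006720673507398373)) [0.661  0.1724 0.295 ]
rail end (array([0.6489, 0.0118, 0.3665]), np.float64(0.0003112744616828829)) [0.6496 0.0118 0.365 ]
rail at post [0.6737 0.3343 0.365 ] post top [array([0.6875, 0.3321, 0.4   ]), array([0.6524, 0.3351, 0.4   ]), array([0.6945, 0.3694, 0.4   ]), array([0.6571, 0.3721, 0.4   ])]
strap cap [array([0.6714, 0.1082, 0.37  ]), array([0.6703, 0.0657, 0.37  ]), array([0.6401, 0.1074, 0.37  ]), array([0.6385, 0.0677, 0.37  ])]
strap low (array([0.6524, 0.0656, 0.2113]), np.float64(9.34692268735955e-05)) (array([0.6575, 0.1039, 0.2055]), np.float64(0.0015995253794348872))
hook top corners [array([ 0.5355, -0.3503,  0.124 ]), array([ 0.5355, -0.3689,  0.124 ]), array([ 0.5004, -0.3696,  0.124 ]), array([ 0.4943, -0.3499,  0.124 ])]
```

Both views agree. The lamp is at about (0.518,-0.360) with yaw about +0.7°. The loop bar centre is at about (0.665,0.231), yaw about -4.5°, with the post face at y=0.333. I'll grip with the tool leaning 12° toward the robot.

```bash
cat >> h.py <<'E'
from scipy.spatial.transform import Rotation as Ro
def tool(yaw,tilt):
    "tool x = -lamp x, y = lamp y, leaned back by tilt (deg)"
    L=Ro.from_euler('z',yaw,degrees=True).as_matrix()
    return L@np.diag([-1,1,-1.])@Ro.from_euler('y',-tilt,degrees=True).as_matrix()
def go(p,yaw,tilt):
    o=r.observe(); R=np.array(o["ee_rot"]); q=np.array(o["tool_pos"])
    print("t",o["time_s"],"pos",q,"F",o["ft_force"],"w",o["width"])
    print("trans cm",R.T@(np.asarray(p)-q)*100,"twist",Ro.from_matrix(R.T@tool(yaw,tilt)).as_rotvec(degrees=True))
def lampto(lp,yaw,tilt):
    L=Ro.from_euler('z',yaw,degrees=True).as_matrix()
    return np.asarray(lp)+L@np.array([-.08+.019*np.sin(np.radians(tilt)),0,.029-.019*np.cos(np.radians(tilt))])
E
python3 - <<'E'
from h import *
print(lampto([.518,-.3597,0],.7,12))
go([.48,.25,.22],.7,0)
E
```

```text
[ 0.442  -0.3606  0.0104]
t 0.25 pos [0.3156 0.6246 0.2136] F [0.3977 0.1865 0.0801] w 0.9979817518632318
trans cm [-31.5702 -26.0243  -0.624 ] twist [ -0.028   -0.0083 -27.5036]
```

servo_tool(commands=[{"translation": [-8, -6.5, -1], "twist": [0, 0, -7], "hand": 1}, {"translation": [-16, -13, -1], "twist": [0, 0, -14], "hand": 1}, {"translation": [-24, -20, -1], "twist": [0, 0, -21], "hand": 1}, {"translation": [-31.5, -26, -1], "twist": [0, 0, -27.5], "hand": 1}, {"translation": [-31.5, -26, -1], "twist": [0, 0, -27.5], "hand": 1}, {"translation": [-31.5, -26, -1], "twist": [0, 0, -27.5], "hand": 1}, {"translation": [-31.5, -26, -1], "twist": [0, 0, -27.5], "hand": 1}, {"translation": [-31.5, -26, -1], "twist": [0, 0, -27.5], "hand": 1}])

```text
time_s: 0.92
tool_pos: [0.4496, 0.3178, 0.2229]
ee_rot: [[-1.0, -0.012, 0.0], [-0.012, 1.0, -0.0], [0.0, -0.0, -1.0]]
ft_force: [0.4, 0.6, -0.2]
width: 1.001
```

Run:
```python
from h import *
go([.46,-.05,.22],.7,0)
go([.44,-.36,.2],.7,12)
```

```text
t 0.9167 pos [0.4496 0.3178 0.2229] F [ 0.4036  0.5649 -0.1814] w 1.001147220807846
trans cm [ -0.5799 -36.7902   0.3054] twist [-0.0191 -0.      0.0143]
t 0.9167 pos [0.4496 0.3178 0.2229] F [ 0.4036  0.5649 -0.1814] w 1.001147220807846
trans cm [  1.8064 -67.7622   2.3157] twist [ -0.0175 -12.       0.0163]
```

servo_tool(commands=[{"translation": [-2.5, -40, 0], "twist": [0, 0, 0], "hand": 1}, {"translation": [-2.5, -40, 0], "twist": [0, 0, 0], "hand": 1}, {"translation": [-2.5, -40, 0], "twist": [0, 0, 0], "hand": 1}, {"translation": [-2.5, -40, 0], "twist": [0, 0, 0], "hand": 1}, {"translation": [-2.5, -40, 0], "twist": [0, 0, 0], "hand": 1}, {"translation": [-2.5, -40, 0], "twist": [0, 0, 0], "hand": 1}, {"translation": [-2.5, -40, 0], "twist": [0, 0, 0], "hand": 1}, {"translation": [-2.5, -40, 0], "twist": [0, 0, 0], "hand": 1}])

```text
time_s: 1.58
tool_pos: [0.474, -0.0147, 0.2233]
ee_rot: [[-1.0, -0.013, 0.001], [-0.013, 1.0, -0.0], [-0.001, -0.0, -1.0]]
ft_force: [1.3, 0.5, 0.8]
width: 0.997
```

Run:
```python
from h import *
go([.44,-.3606,.17],.7,12)
```

```text
t 1.5833 pos [ 0.474  -0.0147  0.2233] F [1.2705 0.4727 0.8066] w 0.9965726038084177
trans cm [  3.8419 -34.5444   5.337 ] twist [ -0.0162 -11.9651   0.0215]
```

servo_tool(commands=[{"translation": [3.8, -34.5, 3], "twist": [0, -12, 0], "hand": 1}, {"translation": [3.8, -34.5, 3], "twist": [0, -12, 0], "hand": 1}, {"translation": [3.8, -34.5, 3], "twist": [0, -12, 0], "hand": 1}, {"translation": [3.8, -34.5, 3], "twist": [0, -12, 0], "hand": 1}, {"translation": [3.8, -34.5, 5], "twist": [0, -12, 0], "hand": 1}, {"translation": [3.8, -34.5, 5], "twist": [0, -12, 0], "hand": 1}, {"translation": [3.8, -34.5, 5], "twist": [0, -12, 0], "hand": 1}, {"translation": [3.8, -34.5, 5], "twist": [0, -12, 0], "hand": 1}])

```text
time_s: 2.25
tool_pos: [0.4416, -0.343, 0.1769]
ee_rot: [[-0.978, -0.012, 0.209], [-0.012, 1.0, 0.002], [-0.209, -0.001, -0.978]]
ft_force: [1.2, 0.5, 0.6]
width: 0.998
```

servo_tool(commands=[{"translation": [0, 0, 0], "twist": [0, 0, 0], "hand": 1}, {"translation": [0, 0, 0], "twist": [0, 0, 0], "hand": 1}])

```text
time_s: 2.42
tool_pos: [0.4409, -0.3447, 0.1762]
ee_rot: [[-0.978, -0.009, 0.208], [-0.009, 1.0, 0.002], [-0.208, 0.0, -0.978]]
ft_force: [-0.1, 0.6, 0.0]
width: 1.0
```

Run:
```python
from h import *
go(lampto([.518,-.3597,0],.7,12),.7,12)
s=r.snapshot("wrist");cv2.imwrite("pics/w1.png",s["img"][:,:,::-1])
```

```text
t 2.4167 pos [ 0.4409 -0.3447  0.1762] F [-0.1351  0.562   0.0325] w 1.0001419835405319
trans cm [ 3.3611 -1.5967 16.2391] twist [-0.0339  0.0197 -0.176 ]
```

View pics/w1.png

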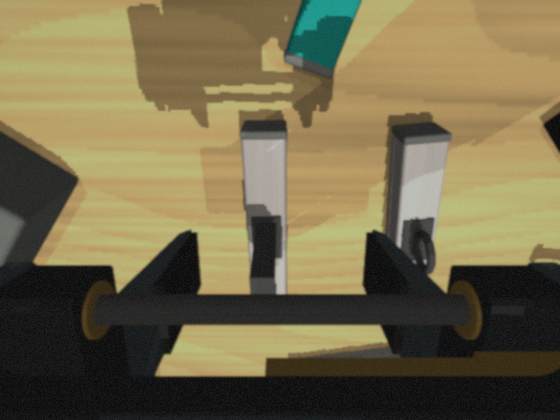

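The lamp sits between the open fingers at col 265, about 16 mm toward tool -y. That matches the computed shift. The ring lamp at col 420 is clear.

servo_tool(commands=[{"translation": [1, -1.6, 5], "twist": [0, 0, -0.2], "hand": 1}, {"translation": [2.2, -1.6, 10.5], "twist": [0, 0, -0.2], "hand": 1}, {"translation": [2.9, -1.6, 14], "twist": [0, 0, -0.2], "hand": 1}, {"translation": [3.2, -1.6, 15.5], "twist": [0, 0, -0.2], "hand": 1}, {"translation": [3.4, -1.6, 16.2], "twist": [0, 0, -0.2], "hand": 1}, {"translation": [3.4, -1.6, 16.2], "twist": [0, 0, -0.2], "hand": 1}, {"translation": [3.4, -1.6, 16.2], "twist": [0, 0, -0.2], "hand": 1}, {"translation": [3.4, -1.6, 16.2], "twist": [0, 0, -0.2], "hand": 1}])

```text
time_s: 3.13
tool_pos: [0.4431, -0.3598, 0.0134]
ee_rot: [[-0.977, -0.015, 0.211], [-0.015, 1.0, 0.0], [-0.21, -0.003, -0.978]]
ft_force: [-0.9, 0.5, 0.2]
width: 0.997
```

Run:
```python
from h import *
go(lampto([.518,-.3597,0],.7,12),.7,12)
```

```text
t 3.1333 pos [ 0.4431 -0.3598  0.0134] F [-0.8655  0.4684  0.1906] w 0.9966555980354298
trans cm [ 0.1716 -0.0779  0.2717] twist [-0.1235  0.1512  0.1633]
```

Height is good, so close.

servo_tool(commands=[{"translation": [0.1, 0, 0.1], "twist": [0, 0, 0], "hand": 0}, {"translation": [0.1, 0, 0.1], "twist": [0, 0, 0], "hand": 0}, {"translation": [0.1, 0, 0.1], "twist": [0, 0, 0], "hand": 0}, {"translation": [0.1, 0, 0.1], "twist": [0, 0, 0], "hand": 0}, {"translation": [0.1, 0, 0.1], "twist": [0, 0, 0], "hand": 0}, {"translation": [0.1, 0, 0.1], "twist": [0, 0, 0], "hand": 0}, {"translation": [0.1, 0, 0.1], "twist": [0, 0, 0], "hand": 0}, {"translation": [0.1, 0, 0.1], "twist": [0, 0, 0], "hand": 0}])

```text
time_s: 3.8
tool_pos: [0.4422, -0.3598, 0.0122]
ee_rot: [[-0.978, -0.015, 0.21], [-0.015, 1.0, 0.001], [-0.21, -0.003, -0.978]]
ft_force: [0.1, 0.0, 0.5]
width: 0.448
```

servo_tool(commands=[{"translation": [0, 0, 0], "twist": [0, 0, 0], "hand": 0}, {"translation": [0, 0, 0], "twist": [0, 0, 0], "hand": 0}, {"translation": [0, 0, 0], "twist": [0, 0, 0], "hand": 0}, {"translation": [0, 0, 0], "twist": [0, 0, 0], "hand": 0}])

```text
time_s: 4.13
tool_pos: [0.4422, -0.3598, 0.0122]
ee_rot: [[-0.978, -0.015, 0.21], [-0.015, 1.0, 0.001], [-0.21, -0.003, -0.978]]
ft_force: [-0.8, 0.1, 1.8]
width: 0.436
```

Run:
```python
from h import *
o=r.observe(); 
go([o["tool_pos"][0],o["tool_pos"][1],.17],.7,12)
```

```text
t 4.1333 pos [ 0.4422 -0.3598  0.0122] F [-0.761   0.1034  1.8308] w 0.43584462232365456
trans cm [ -3.3202  -0.0405 -15.4303] twist [-0.1163  0.1436  0.1599]
```

servo_tool(commands=[{"translation": [-0.8, 0, -3.5], "twist": [0, 0, 0], "hand": 0}, {"translation": [-1.6, 0, -7], "twist": [0, 0, 0], "hand": 0}, {"translation": [-2.4, 0, -10.5], "twist": [0, 0, 0], "hand": 0}, {"translation": [-3, 0, -14], "twist": [0, 0, 0], "hand": 0}, {"translation": [-3, 0, -14], "twist": [0, 0, 0], "hand": 0}, {"translation": [-3, 0, -14], "twist": [0, 0, 0], "hand": 0}])

```text
time_s: 4.63
tool_pos: [0.4428, -0.3601, 0.1571]
ee_rot: [[-0.977, -0.015, 0.213], [-0.015, 1.0, -0.002], [-0.213, -0.005, -0.977]]
ft_force: [0.2, -0.4, -1.8]
width: 0.435
```

Run:
```python
from h import *
go([.49,-.05,.148],-4.5,12)
s=r.snapshot("side");cv2.imwrite("pics/s2.png",s["img"][:,:,::-1])
```

```text
t 4.6333 pos [ 0.4428 -0.3601  0.1571] F [ 0.2132 -0.3756 -1.7898] w 0.43533109427249234
trans cm [-4.897  30.946   1.8359] twist [0.8322 0.2979 5.2773]
```

View pics/s2.png

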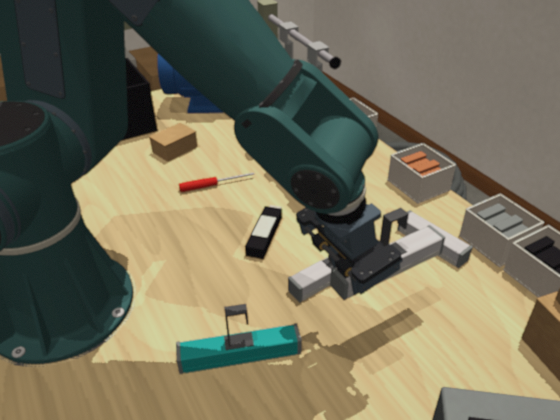

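The lamp is lifted at about (370,260) with its hook at (395,225). The ring lamp is hidden behind it and the weight reads -1.8 N. Now I'll carry it toward the hanger.

servo_tool(commands=[{"translation": [-5, 31, 1.8], "twist": [0.8, 0.3, 5.3], "hand": 0}, {"translation": [-5, 31, 1.8], "twist": [0.8, 0.3, 5.3], "hand": 0}, {"translation": [-5, 31, 1.8], "twist": [0.8, 0.3, 5.3], "hand": 0}, {"translation": [-5, 31, 1.8], "twist": [0.8, 0.3, 5.3], "hand": 0}, {"translation": [-5, 31, 1.8], "twist": [0.8, 0.3, 5.3], "hand": 0}, {"translation": [-5, 31, 1.8], "twist": [0.8, 0.3, 5.3], "hand": 0}, {"translation": [-5, 31, 1.8], "twist": [0.8, 0.3, 5.3], "hand": 0}, {"translation": [-5, 31, 1.8], "twist": [0.8, 0.3, 5.3], "hand": 0}])

```text
time_s: 5.35
tool_pos: [0.4888, -0.0453, 0.1454]
ee_rot: [[-0.976, 0.077, 0.202], [0.076, 0.997, -0.013], [-0.202, 0.003, -0.979]]
ft_force: [0.3, 0.1, -1.1]
width: 0.437
```

Run:
```python
from h import *
# lamp centre = TCP + .0758*lampx ; hover lamp centre 75mm short of bar, 10mm toward -y
b=np.array([.665,.231]); L=Ro.from_euler('z',-4.5,degrees=True).as_matrix()
lc=np.r_[b,0]+L@np.array([-.085,-.01,0]); tcp=lc+L@np.array([-.0758,0,0]); tcp[2]=.148
print(tcp); go(tcp,-4.5,12)
```

```text
[0.5039 0.2336 0.148 ]
t 5.35 pos [ 0.4888 -0.0453  0.1454] F [ 0.2593  0.0717 -1.0879] w 0.43715416823294073
trans cm [ 0.5989 27.9288 -0.3017] twist [ 0.1931 -0.3205  0.0243]
```

servo_tool(commands=[{"translation": [0.6, 4, -0.3], "twist": [0, 0, 0], "hand": 0}, {"translation": [0.6, 8, -0.3], "twist": [0, 0, 0], "hand": 0}, {"translation": [0.6, 12, -0.3], "twist": [0, 0, 0], "hand": 0}, {"translation": [0.6, 16, -0.3], "twist": [0, 0, 0], "hand": 0}, {"translation": [0.6, 20, -0.3], "twist": [0, 0, 0], "hand": 0}, {"translation": [0.6, 24, -0.3], "twist": [0, 0, 0], "hand": 0}, {"translation": [0.6, 28, -0.3], "twist": [0, 0, 0], "hand": 0}, {"translation": [0.6, 28, -0.3], "twist": [0, 0, 0], "hand": 0}])

```text
time_s: 6.02
tool_pos: [0.5037, 0.2396, 0.1464]
ee_rot: [[-0.977, 0.073, 0.201], [0.073, 0.997, -0.011], [-0.201, 0.004, -0.98]]
ft_force: [1.4, 0.2, -1.2]
width: 0.434
```

servo_tool(commands=[{"translation": [0, 0.3, 0], "twist": [0, 0, 0], "hand": 0}, {"translation": [0, 0.3, 0], "twist": [0, 0, 0], "hand": 0}, {"translation": [0, 0.3, 0], "twist": [0, 0, 0], "hand": 0}])

```text
time_s: 6.27
tool_pos: [0.5031, 0.2418, 0.1451]
ee_rot: [[-0.977, 0.074, 0.199], [0.073, 0.997, -0.012], [-0.199, 0.002, -0.98]]
ft_force: [-0.2, -0.2, -1.2]
width: 0.434
```

Run:
```python
from h import *
go([.5039,.2336,.148],-4.5,12)
c=cams()
for n in c: cv2.imwrite(f"pics/{n}3.png",c[n]["img"][:,:,::-1])
t=cv2.imread("pics/top3.png"); s=cv2.imread("pics/side3.png")
a=cv2.resize(t[80:220,50:260],None,fx=3.8,fy=3.8,interpolation=cv2.INTER_CUBIC)
cv2.imwrite("pics/z_top3.png",a)
cv2.imwrite("pics/z_side3.png",cv2.resize(s[0:180,210:370],None,fx=3.3,fy=3.3,interpolation=cv2.INTER_CUBIC))
s=r.snapshot("wrist");cv2.imwrite("pics/w3.png",s["img"][:,:,::-1])
```

```text
t 6.2667 pos [0.5031 0.2418 0.1451] F [-0.2005 -0.2007 -1.1844] w 0.43415627617469926
trans cm [-0.1937 -0.8138 -0.2575] twist [ 0.1925 -0.5085  0.2408]
```

View pics/z_top3.png

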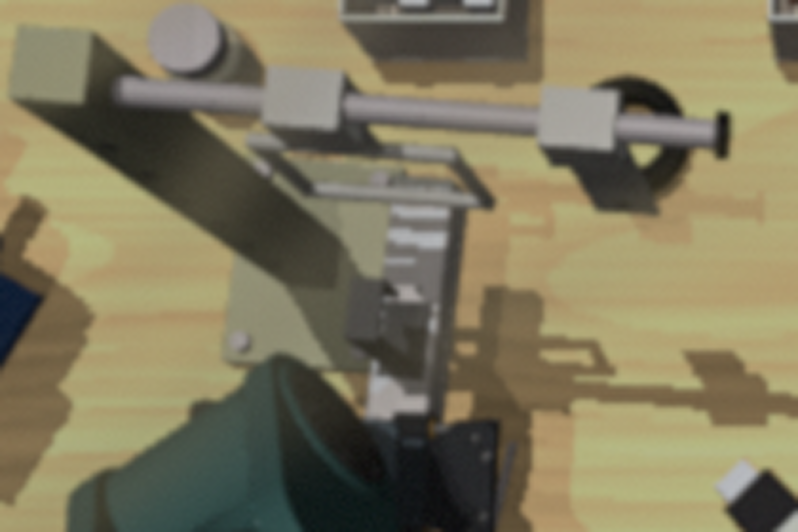

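View pics/z_side3.png

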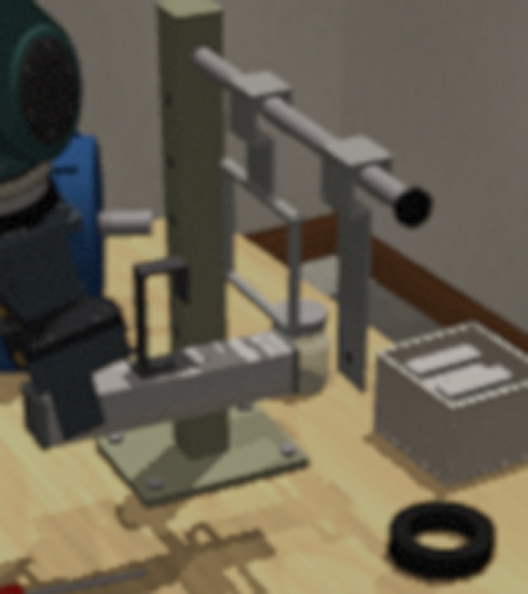

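View pics/w3.png

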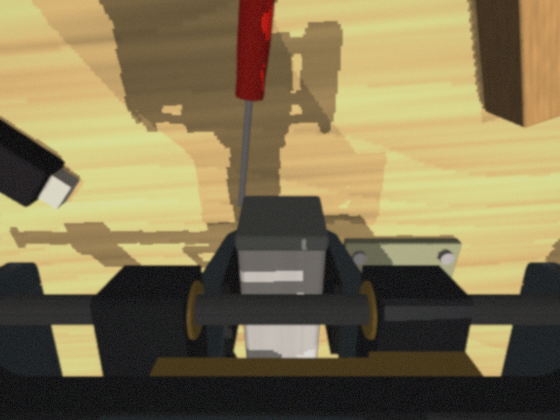

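Run:
```python
import cv2
t=cv2.imread("pics/top3.png"); s=cv2.imread("pics/side3.png")
a=cv2.resize(t[140:200,130:190],None,fx=8,fy=8,interpolation=cv2.INTER_CUBIC)
b=cv2.resize(s[70:140,215:285],None,fx=8,fy=8,interpolation=cv2.INTER_CUBIC)[:480,:400]
import numpy as np
cv2.imwrite("pics/z4.png",cv2.convertScaleAbs(np.hstack([a[:480,:400],b]),alpha=1.4))
```

```text
(no output)
```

View pics/z4.png

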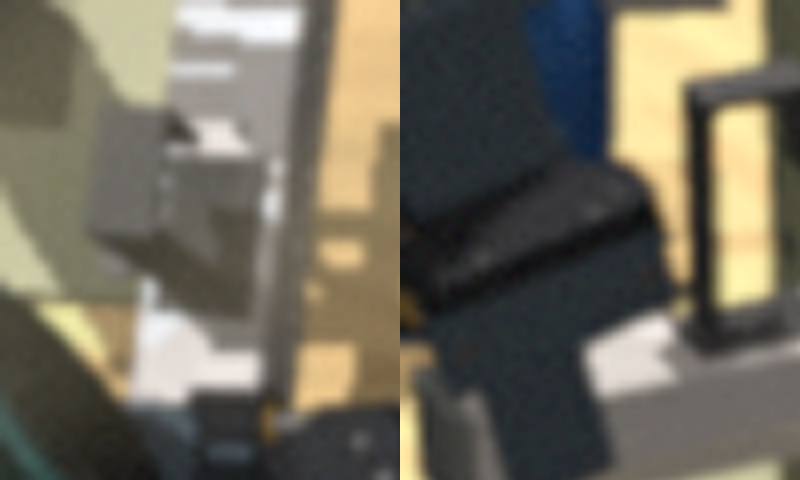

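Run:
```python
from h import *
c=cams();S,T=c["side"],c["top"]
t=lambda x,y:(130+(x+.5)/8-.5,140+(y+.5)/8-.5)
s=lambda x,y:(215+(x+.5)/8-.5,70+(y+.5)/8-.5)
print("near +y",tri(T,t(90,232),S,s(288,85)))
print("near -y",tri(T,t(153,238),S,s(312,105)))
o=r.observe();q=o["tool_pos"];z=q[2]-.0122
for p in[(102,108),(163,108),(153,238),(90,232)]: print(onz(T,t(*p),z+.124))
L=Ro.from_euler('z',-4.3,degrees=True).as_matrix()
print("pred",q+L@[.0758,0,0], z, z+.124)
```

```text
near +y (array([0.5632, 0.2434, 0.2556]), np.float64(0.001986400134901956))
near -y (array([0.5617, 0.2251, 0.2565]), np.float64(0.0027855999465804544))
[0.5973 0.2409 0.2582]
[0.5973 0.2237 0.2582]
[0.56   0.2251 0.2582]
[0.5617 0.2429 0.2582]
pred [0.5796 0.2361 0.1464] 0.13423947728971364 0.25823947728971364
```

Hook measured at (0.579,0.234) with crook top z about 0.257. That agrees with the prediction from the grasp, and the tip clears the bar by about 15 mm. Next I go forward through the loop.

Run:
```python
from h import *
L=Ro.from_euler('z',-4.5,degrees=True).as_matrix()
tcp=np.array([.6645,.229,0])+L@[-.0758,0,0]; tcp[2]=.146
print(tcp); go(tcp,-4.5,12)
```

```text
[0.5889 0.2349 0.146 ]
t 6.5167 pos [0.504  0.2418 0.1464] F [-0.1127  0.4284 -2.3418] w 0.4361862314303428
trans cm [-8.3403 -0.0442  1.7583] twist [ 0.2424 -0.3904  0.1724]
```

servo_tool(commands=[{"translation": [-2, 0, 0.4], "twist": [0, 0, 0], "hand": 0}, {"translation": [-4, 0, 0.8], "twist": [0, 0, 0], "hand": 0}, {"translation": [-6, 0, 1.2], "twist": [0, 0, 0], "hand": 0}, {"translation": [-7.5, 0, 1.6], "twist": [0, 0, 0], "hand": 0}, {"translation": [-8.3, 0, 1.7], "twist": [0, 0, 0], "hand": 0}, {"translation": [-8.3, 0, 1.7], "twist": [0, 0, 0], "hand": 0}, {"translation": [-8.3, 0, 1.7], "twist": [0, 0, 0], "hand": 0}, {"translation": [-8.3, 0, 1.7], "twist": [0, 0, 0], "hand": 0}])

```text
time_s: 7.18
tool_pos: [0.5875, 0.2352, 0.1463]
ee_rot: [[-0.977, 0.075, 0.2], [0.074, 0.997, -0.012], [-0.201, 0.003, -0.98]]
ft_force: [0.1, -0.4, -1.5]
width: 0.437
```

Run:
```python
from h import *
go([.5889,.2349,.11],-4.5,12)
c=cams()
for n in c: cv2.imwrite(f"pics/{n}5.png",c[n]["img"][:,:,::-1])
t=cv2.imread("pics/top5.png"); s=cv2.imread("pics/side5.png")
a=cv2.resize(t[95:175,100:180],None,fx=5,fy=5,interpolation=cv2.INTER_CUBIC)
b=cv2.resize(s[30:130,235:335],None,fx=4,fy=4,interpolation=cv2.INTER_CUBIC)
cv2.imwrite("pics/z5.png",cv2.convertScaleAbs(np.hstack([a,b]),alpha=1.4))
```

```text
t 7.1833 pos [0.5875 0.2352 0.1463] F [ 0.0778 -0.4481 -1.4751] w 0.4365917311661599
trans cm [ 0.5916 -0.0331  3.5831] twist [ 0.2238 -0.4275  0.1721]
```

View pics/z5.png

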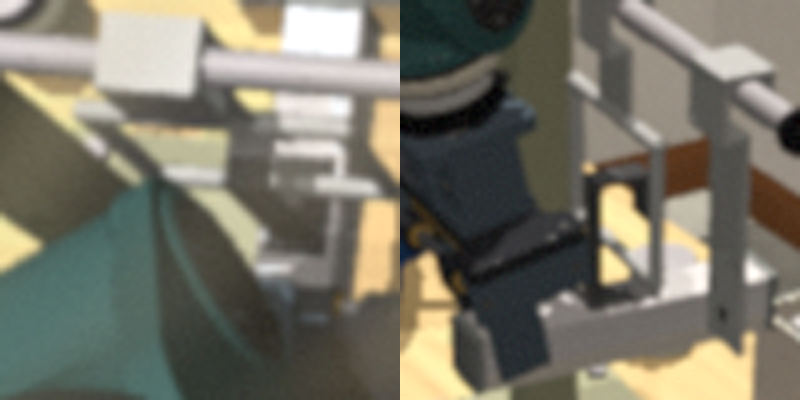

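The hook's stem at (595,240) is on the near side of the bar. The tip is past it, inside the loop. Lowering now.

servo_tool(commands=[{"translation": [0.1, 0, 0.8], "twist": [0, 0, 0], "hand": 0}, {"translation": [0.3, 0, 1.6], "twist": [0, 0, 0], "hand": 0}, {"translation": [0.4, 0, 2.4], "twist": [0, 0, 0], "hand": 0}, {"translation": [0.6, 0, 3.2], "twist": [0, 0, 0], "hand": 0}, {"translation": [0.7, 0, 3.7], "twist": [0, 0, 0], "hand": 0}, {"translation": [0.7, 0, 3.7], "twist": [0, 0, 0], "hand": 0}, {"translation": [0.7, 0, 3.7], "twist": [0, 0, 0], "hand": 0}])

```text
time_s: 7.87
tool_pos: [0.588, 0.2354, 0.1082]
ee_rot: [[-0.977, 0.074, 0.2], [0.073, 0.997, -0.012], [-0.2, 0.003, -0.98]]
ft_force: [0.0, -0.7, -1.1]
width: 0.437
```

Run:
```python
from h import *
go([.5889,.2349,.102],-4.5,12)
c=cams()
for n in c: cv2.imwrite(f"pics/{n}6.png",c[n]["img"][:,:,::-1])
t=cv2.imread("pics/top6.png"); s=cv2.imread("pics/side6.png")
a=cv2.resize(t[95:175,100:180],None,fx=5,fy=5,interpolation=cv2.INTER_CUBIC)
b=cv2.resize(s[30:130,235:335],None,fx=4,fy=4,interpolation=cv2.INTER_CUBIC)
cv2.imwrite("pics/z6.png",cv2.convertScaleAbs(np.hstack([a,b]),alpha=1.4))
```

```text
t 7.8667 pos [0.588  0.2354 0.1082] F [ 0.0076 -0.6778 -1.0721] w 0.437172630740703
trans cm [ 0.0314 -0.045   0.6309] twist [ 0.2134 -0.4593  0.1934]
```

View pics/z6.png

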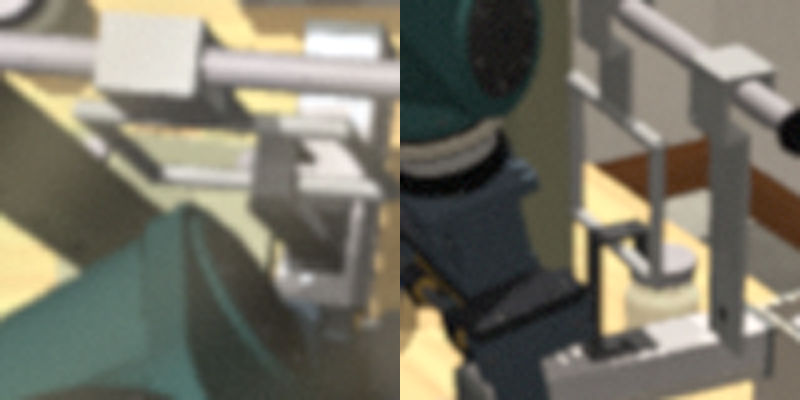

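The bar at about (630,260) now lies inside the hook just under the crook. A few mm more to seat it.

servo_tool(commands=[{"translation": [0, 0, 0.3], "twist": [0, 0, 0], "hand": 0}, {"translation": [0.1, 0, 0.6], "twist": [0, 0, 0], "hand": 0}, {"translation": [0.1, 0, 0.8], "twist": [0, 0, 0], "hand": 0}, {"translation": [0.1, 0, 0.8], "twist": [0, 0, 0], "hand": 0}, {"translation": [0.1, 0, 0.8], "twist": [0, 0, 0], "hand": 0}, {"translation": [0.1, 0, 0.8], "twist": [0, 0, 0], "hand": 0}])

```text
time_s: 8.47
tool_pos: [0.5894, 0.2357, 0.1013]
ee_rot: [[-0.977, 0.074, 0.202], [0.073, 0.997, -0.011], [-0.202, 0.004, -0.979]]
ft_force: [0.4, 0.0, 3.4]
width: 0.434
```

Run:
```python
from h import *
go([.5889,.2349,.102],-4.5,12)
```

```text
t 8.4667 pos [0.5894 0.2357 0.1013] F [0.3858 0.0245 3.399 ] w 0.43421312814476554
trans cm [ 0.0283 -0.0864 -0.0759] twist [ 0.2649 -0.3518  0.1917]
```

Contact is confirmed, with the force rising to +3.4 N. I'll ease up slightly and open.

servo_tool(commands=[{"translation": [0, 0, -0.1], "twist": [0, 0, 0], "hand": 0.1}, {"translation": [0, 0, -0.1], "twist": [0, 0, 0], "hand": 0.5}, {"translation": [0, 0, -0.1], "twist": [0, 0, 0], "hand": 0.55}, {"translation": [0, 0, -0.1], "twist": [0, 0, 0], "hand": 0.65}, {"translation": [0, 0, -0.1], "twist": [0, 0, 0], "hand": 0.8}, {"translation": [0, 0, -0.1], "twist": [0, 0, 0], "hand": 0.9}, {"translation": [0, 0, -0.1], "twist": [0, 0, 0], "hand": 0.9}, {"translation": [0, 0, -0.1], "twist": [0, 0, 0], "hand": 0.9}])

```text
time_s: 9.13
tool_pos: [0.5892, 0.2357, 0.1023]
ee_rot: [[-0.977, 0.074, 0.202], [0.074, 0.997, -0.011], [-0.202, 0.004, -0.979]]
ft_force: [0.5, -0.1, -0.3]
width: 0.879
```

Run:
```python
from h import *
go([.5,.2357,.2],-4.5,12)
c=cams()
for n in c: cv2.imwrite(f"pics/{n}7.png",c[n]["img"][:,:,::-1])
t=cv2.imread("pics/top7.png"); s=cv2.imread("pics/side7.png")
a=cv2.resize(t[95:175,100:180],None,fx=5,fy=5,interpolation=cv2.INTER_CUBIC)
b=cv2.resize(s[30:130,235:335],None,fx=4,fy=4,interpolation=cv2.INTER_CUBIC)
cv2.imwrite("pics/z7.png",cv2.convertScaleAbs(np.hstack([a,b]),alpha=1.4))
```

```text
t 9.1333 pos [0.5892 0.2357 0.1023] F [ 0.4506 -0.0781 -0.3136] w 0.8785120267952408
trans cm [  6.7351  -0.6267 -11.3695] twist [ 0.2632 -0.3553  0.1898]
```

View pics/z7.png

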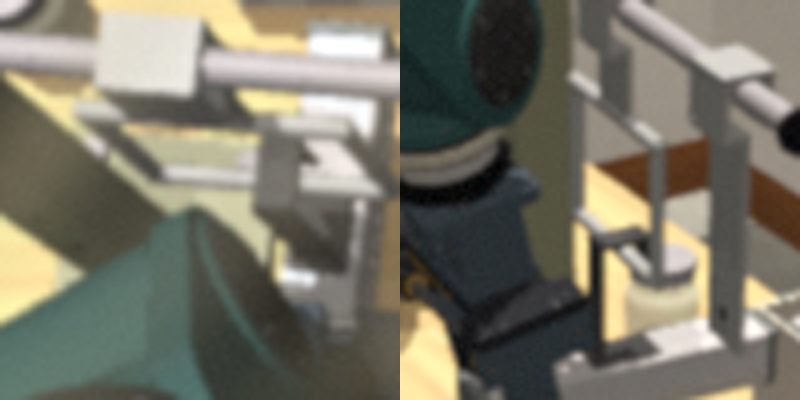

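The lamp hangs by itself, with the crook resting on the bar at (620,245). Retreating along the tool axis.

servo_tool(commands=[{"translation": [0, 0, -1.5], "twist": [0, 0, 0], "hand": 0.9}, {"translation": [0, 0, -3.5], "twist": [0, 0, 0], "hand": 0.9}, {"translation": [0.5, 0, -6], "twist": [0, 0, 0], "hand": 0.9}, {"translation": [2, 0, -9], "twist": [0, 0, 0], "hand": 0.9}, {"translation": [4, 0, -11], "twist": [0, 0, 0], "hand": 0.9}, {"translation": [6, 0, -12], "twist": [0, 0, 0], "hand": 0.9}, {"translation": [8, 0, -12], "twist": [0, 0, 0], "hand": 0.9}, {"translation": [8, 0, -12], "twist": [0, 0, 0], "hand": 0.9}])

```text
time_s: 9.9
tool_pos: [0.484, 0.2428, 0.2034]
ee_rot: [[-0.977, 0.074, 0.201], [0.073, 0.997, -0.011], [-0.201, 0.004, -0.98]]
ft_force: [-0.4, -0.2, -0.2]
width: 0.901
```

servo_tool(commands=[{"translation": [3, -12, 0], "twist": [0, 0, 0], "hand": 0.9}, {"translation": [3, -12, 0], "twist": [0, 0, 0], "hand": 0.9}, {"translation": [3, -12, 0], "twist": [0, 0, 0], "hand": 0.9}, {"translation": [3, -12, 0], "twist": [0, 0, 0], "hand": 0.9}, {"translation": [3, -12, 0], "twist": [0, 0, 0], "hand": 0.9}, {"translation": [3, -12, 0], "twist": [0, 0, 0], "hand": 0.9}, {"translation": [3, -12, 0], "twist": [0, 0, 0], "hand": 0.9}, {"translation": [3, -12, 0], "twist": [0, 0, 0], "hand": 0.9}])

```text
time_s: 10.57
tool_pos: [0.4464, 0.1262, 0.197]
ee_rot: [[-0.977, 0.072, 0.201], [0.072, 0.997, -0.011], [-0.201, 0.004, -0.98]]
ft_force: [1.1, -0.4, -0.4]
width: 0.9
```

servo_tool(commands=[{"translation": [0, 0, 0], "twist": [0, 0, 0], "hand": 0.9}, {"translation": [0, 0, 0], "twist": [0, 0, 0], "hand": 0.9}, {"translation": [0, 0, 0], "twist": [0, 0, 0], "hand": 0.9}, {"translation": [0, 0, 0], "twist": [0, 0, 0], "hand": 0.9}, {"translation": [0, 0, 0], "twist": [0, 0, 0], "hand": 0.9}, {"translation": [0, 0, 0], "twist": [0, 0, 0], "hand": 0.9}, {"translation": [0, 0, 0], "twist": [0, 0, 0], "hand": 0.9}, {"translation": [0, 0, 0], "twist": [0, 0, 0], "hand": 0.9}])

```text
time_s: 11.23
tool_pos: [0.4465, 0.1262, 0.1971]
ee_rot: [[-0.977, 0.072, 0.201], [0.072, 0.997, -0.011], [-0.201, 0.004, -0.98]]
ft_force: [0.4, -1.0, 1.1]
width: 0.899
```

```bash
cat > look.py <<'E'
from h import *
import sys
k=sys.argv[1]
c=cams()
for n in c: cv2.imwrite(f"pics/{n}{k}.png",c[n]["img"][:,:,::-1])
t=cv2.imread(f"pics/top{k}.png"); s=cv2.imread(f"pics/side{k}.png")
a=cv2.resize(t[85:205,90:190],None,fx=4,fy=4,interpolation=cv2.INTER_CUBIC)
b=cv2.resize(s[20:140,235:335],None,fx=4,fy=4,interpolation=cv2.INTER_CUBIC)
cv2.imwrite(f"pics/z{k}.png",cv2.convertScaleAbs(np.hstack([a,b]),alpha=1.4))
o=r.observe(); print(o["time_s"],o["tool_pos"],o["ft_force"])
E
python3 look.py 8; python3 look.py 9
python3 - <<'E'
import cv2,numpy as np
for n in("side","top"):
    print(n,(cv2.absdiff(cv2.imread(f"pics/{n}8.png"),cv2.imread(f"pics/{n}9.png")).max(2)>40).sum())
E
```

```text
11.3333 [0.4465 0.1262 0.1971] [0.8695 0.3438 0.1596]
11.4333 [0.4465 0.1262 0.1971] [ 0.2505 -0.3831 -0.5049]
side 0
top 0
```

View pics/z9.png

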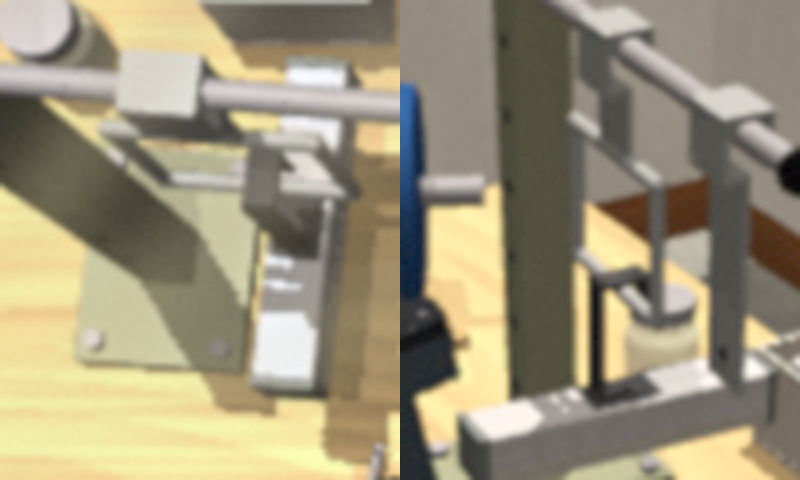

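View pics/side9.png

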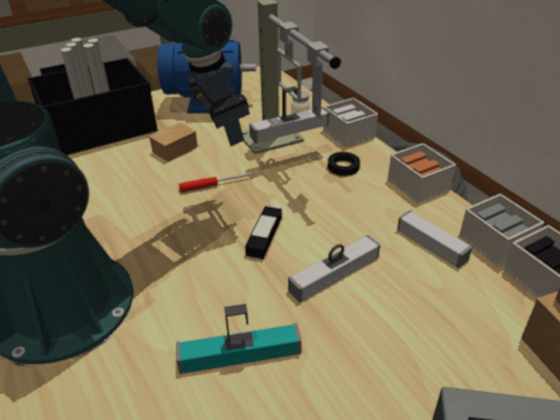

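The lamp hangs still, with no pixel changes between two frames 0.1 s apart. The arm is clear and the ring lamp and strap are unmoved. One check remains: tilt, and where the bar sits in the hook.

Run:
```python
from h import *
c=cams();S,T=c["side"],c["top"]
t=lambda x,y:(90+(x+.5)/4-.5,85+(y+.5)/4-.5)
s=lambda x,y:(235+(x-400+.5)/4-.5,20+(y+.5)/4-.5)
print("near +y",tri(T,t(254,383),S,s(462,418)))
print("near -y",tri(T,t(312,386),S,s(491,445)))
print("far -y",tri(T,t(349,62),S,s(770,372)))
print("hook near +y",tri(T,t(245,207),S,s(590,275)))
print([onz(T,t(*p),.214) for p in[(252,138),(278,138),(278,215),(245,207)]])
print("bar -y end",tri(T,t(343,190),S,s(657,312)),onz(T,t(343,190),.205))
```

```text
near +y (array([0.5603, 0.2531, 0.1293]), np.float64(0.0020762282206992565))
near -y (array([0.5603, 0.2161, 0.1271]), np.float64(0.005393462717650663))
far -y (array([0.7693, 0.1997, 0.1309]), np.float64(0.003354258246348394))
hook near +y (array([0.6489, 0.2362, 0.2159]), np.float64(0.0006070740328286776))
[array([0.6915, 0.2343, 0.214 ]), array([0.6915, 0.2188, 0.214 ]), array([0.6443, 0.2172, 0.214 ]), array([0.6492, 0.2369, 0.214 ])]
bar -y end (array([0.6626, 0.1793, 0.2102]), np.float64(0.003942698883603573)) [0.6624 0.1815 0.205 ]
```

```bash
python3 -c "
from workcell import r
print(r.finish_job())"
```

```text
the job is handed in; nothing more can be done
None
```

The lamp now hangs by its open strap hook on the bottom bar of the hanger's loop, and I have handed the job in at about 11.5 s of the 45 s allowed. I gripped it near x -80, carried it under the rail, passed the hook tip through the loop from the robot's side, lowered it onto the bar, released it and backed off.

My last checks before handing in:
- **Position:** the lamp's top face measured about 0.129 m high, where 0.130 m is expected when it is seated, so its underside is about 0.09 m above the bench. The middle of the hook is about 2 mm from the bar.
- **Level and still:** the two ends differ by about 2–4 mm over the lamp's length, roughly 1°. Two frames 0.1 s apart showed no motion.
- **Contact:** the wrist force rose from about -1 N to +3.4 N as the hook seated on the bar. After release it read near zero, so the hanger carries the weight.
- **Bystanders and arm:** the ring lamp and plain strap looked unmoved in the pictures, though I did not measure them again. The arm stood clear of everything.

**Disagreement:** some points measured across both cameras disagreed by 3–5 mm. The loop bar's height came out at 0.210–0.215 m against the stated 0.205 m. I put this down to blurred corners, because the contact force and the final height both fit the stated sizes.

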